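Check an engraved glass block in the lamp's beam

ROBOT

A 7-joint arm with a two-finger parallel gripper is mounted at the origin on the work surface. World frame = base frame: x ahead of the robot, y to its left, z up, the work surface at z = 0. Lengths are in m, angles in rad, forces in N, time in s.
With the tool pointing down it reaches from about 0.35 to 0.9 m from the base axis. Payload 8.1 kg.
Tool frame: the origin (TCP) lies where the fingers leave the gripper's body, on its centre line; the fingertips stand 66 mm ahead of it and the grasp point (between the pads) lies 47 mm ahead of it (arm.tip_reach is the distance from the TCP to the fingertips, in m); z points along the fingers, y is the direction in which the jaws open and shut (so a half turn about z gives the same grasp; the last joint's range is limited). The gripper opens to 92 mm and grips with 3 to 60 N. Pads are 19 mm wide; open, the fingers measure 130 mm over their backs; the gripper's body (75 mm by 190 mm) begins 47 mm behind the grasp point.
Start: joints at [1.059, 0.434, 0.025, 1.573, -0.012, 1.134, -0.075], TCP at [0.248, -0.574, 0.292] pointing down, gripper open.
Joint ranges: [-2.62, 2.62], [-0.44, 2.09], [-1.27, 1.32], [0.08, 2.57], [-1.32, 4.46], [0.12, 2], [-2.74, 2.74]. Speed limits (rad/s): [2.22, 2.22, 3.01, 3.01, 3.14, 3.14, 3.14].

INTERFACE

Orientations are given as a rotation vector (axis times angle).
In Python, from cell import arm gives the robot as it stands.
- The arm moves only by the tool carry_out, never from a script. Its argument "plan" is a list of rows, each a list of 5 numbers: the shift along the world's x, y, z in cm, then the turn about the world's z in rad, then the finger opening in cm, from 0 to 9.18. In form: [[tx, ty, tz, spin, fingers], ...]. A call has 1 to 20 rows; each row is the pose to reach, as a shift and turn from the pose measured when the call began; what a row does not reach only later rows make up. A row lasts 1/10 s, in which the tool goes at most 50 mm and 8.59 degrees, less where a joint would pass 70% of its speed; a pose out of reach is approached as far as the arm can. A call with a gripper value outside its range is refused whole. The fingers move at their own pace and stop on an object; "squeeze" is the grip in N (left out, the last holds). Time passes only in rows, so rows that repeat a pose let the fingers close. It gives the time, the measured TCP pose, the force and the opening at its end, in the units of the state.
- arm.observe(): the state, without advancing time (a new reading comes with each control period).
- arm.get_image(name): name is "side" or "top"; returns (picture, depth): 480x640x3 uint8, red, green, blue; 480x640 float32, m along the optical axis (not along the pixel's ray), 0 where there is no reading.
- arm.get_calibration(name): a dict with "intrinsics" (3x3 intrinsics, pixels), "rvec" (rotation vector, rad) and "tvec" (3), from world to camera coordinates, as OpenCV has them. Camera axes: x right, y down, z forward; pixel columns grow to the right and rows downward; lengths in m; the calibration is good to about 2 mm. A picture is of the moment at which its call begins. get_calibration takes no time and is no camera call.
- arm.sign_off(): hands the job in, once; it reports no verdict.
The state is a dict: "clock": time; "joints": joint angles; "dq": joint speeds; "joint_efforts": joint torques, N m; "position": TCP position; "ee_rot": TCP orientation; "force": force on the tool from outside, world axes, zero at the start; "ft_torque": the same for the moment, N m; "width": opening from 0.0 (shut) to 1.0 (fully open).
Only numpy, scipy, OpenCV 4.12 (cv2) and the standard library are available. Lean on these libraries where they do the work, as an engineer would, in place of code of your own. Each camera call takes 0.05 s, during which the arm holds its last target. There are 200 camera calls.

TASK

On the office desk, stand the white tile on the viewing stand's narrow ledge, centred, upright and with a broad face square to the lamp, and let go of it. Then pick up the engraved glass block by its two narrow frosted edges only (never touch the clear glass), keep it upright, and finish still holding it in the lamp's beam about halfway between lamp and tile, its middle level with and centred on the lens and its broad clear faces square to the beam. Leave the mug, pen cup, calculator and stapler where they are.

Things in the scene. Friction and masses are not known exactly. Their poses are not given: they have to be found in the camera images.
- tile: plain white plastic tile, a loose upright slab: 24 mm thick (x), 70 mm wide (y), 90 mm high (z), 0.1 to 0.18 kg; stands on the desk at first. Origin at the centre of its underside; x is square to its broad faces. To be set on the ledge with its x along the beam (either way round).
- glass: engraved glass block standing upright on the desk: 25 mm thick (x), 44 mm over its frosted edges (y), 80 mm high (z), 0.15 to 0.3 kg. Origin at the centre of its underside. The two narrow edges (facing +y and -y, each 24 mm by 80 mm) are frosted, whitish, and may be gripped; the rest is clear. Beam should run along its x (either way round).
- clear: the clear part of the glass block (same origin and axes as glass): 25 mm thick (x), 38 mm wide (y), 80 mm high, between the two frosted edges, each of which stands 3 mm beyond it in y; a small bar chart is engraved in its middle. The robot must not touch it anywhere, top included.
- glass_mid (a point): centre of the glass block, 40 mm above its underside; axes as glass
- viewer: viewing stand, fixed to the desk: a wooden board 360 mm (x) by 100 mm (y), 12 mm thick, its centre at x = -20 mm, with a small lamp at the -x end and a narrow wooden ledge at the +x end. Origin on the desk under the middle of the beam; x is the beam's direction, from lamp to ledge. The lamp is a level metal barrel, 54 mm across, from x = -185 to -110 mm, axis 105 mm above the desk (top at 132 mm), on a thin post.
- lens (a point): centre of the lamp's lens (38 mm across), where the beam leaves, 105 mm above the desk; axes as viewer
- beam_mid (a point): point on the beam's axis 110 mm from the lens, halfway to the ledge, 105 mm above the desk; x along the beam, z up. glass_mid belongs here.
- ledge_top (a point): centre of the ledge's flat top, 60 mm above the desk, 220 mm from the lens: 34 mm along the beam (x) by 84 mm across it (y), no rim, a solid block down to the board. The tile's underside belongs here, centred; the tile then reaches 150 mm above the desk.
- mug: white mug, 80 mm across, 95 mm high, handle on its +y; origin under its centre; leave alone
- pen_cup: black pen cup 72 mm across, 100 mm high, pens to 150 mm; origin under its centre; leave alone
- calculator: black desk calculator 150 x 110 mm, 23 mm high, lying flat; origin under its centre; leave alone
- stapler: black stapler 130 x 36 mm, 62 mm high; origin under its centre; leave alone
Things that resemble listed ones, but are neither listed nor needed, are in the scene too. What is shaped like the glass but blue or green is not meant.

How it is judged:
On the way, in this order (a step that is already met when the one before it is completed fails the run):
1. the white tile stands on the ledge, released (x of tile in the frame of ledge_top between -0.011 and 0.011 m and y of tile in the frame of ledge_top between -0.018 and 0.018 m and z of tile in the frame of ledge_top between -0.005 and 0.005 m and angle between tile's own z axis and vertical below 0.1 rad and angle between the x axis of tile and the x axis of viewer, either way round below 0.25 rad and contact force between each of the arm, the fingers and tile below 0.1 N and linear speed of tile below 0.02 m/s), for 0.3 s.
2. the glass block is gripped and lifted off the desk (height (world z) of glass above 0.025 m and contact force between the fingers and glass above 1 N), for 0.2 s.
At the end, for the whole second after the job is handed in: Tile released, at rest, upright (6 deg) on the ledge: 11 mm along, 18 mm across the beam, 14 deg of square. Glass held still, touching only the fingers, its centre within 13 mm of the beam axis sideways and in height, 45 mm of halfway along; clear faces 14 deg of square, upright within 11 deg (all of step 1 and x of glass_mid in the frame of beam_mid between -0.045 and 0.045 m and y of glass_mid in the frame of beam_mid between -0.013 and 0.013 m and z of glass_mid in the frame of beam_mid between -0.013 and 0.013 m and angle between the x axis of glass and the x axis of viewer, either way round below 0.25 rad and angle between glass's own z axis and vertical below 0.2 rad and contact force between the fingers and glass above 1 N and contact force between glass and viewer below 0.05 N and contact force between glass and tile below 0.05 N and linear speed of glass below 0.03 m/s); the arm keeps its last pose, push and grip.
It fails at once if the robot touches the clear glass (any face but the two frosted edges) (contact force between any of the fingers, the arm and clear above 0.3 N).
It fails at once if the glass block is tipped by more than 30 degrees (angle between glass's own z axis and vertical above 0.52 rad).
It fails at once if the mug, pen cup, calculator or stapler is shoved more than 30 mm (distance of any of mug, pen_cup, calculator, stapler from where it was at the start of the episode above 0.03 m).
It also fails if it takes over 67 s, if anything falls off the work surface, if the arm or the gripper's body presses on something with over 40 N, if the wrist force passes 120 N, or if a joint passes its speed limit or range.

## Working session

There is one attempt and no reset: what is moved stays moved. The work goes in short steps, Python scripts to look and compute and a tool call to move; the robot and the scene stay as the last step left them, time stands still between calls to the robot, and variables do not carry over. Pictures are saved under pics/ and viewed, about 8 in all and at most 12, crops included, and the job is handed in when it is done.

Besides the shell and the picture viewer there is one more tool, called after ">>>" in YAML: its name, and indented under it one key for each argument. carry_out: Moves the arm, as the interface text tells. Its arguments: {"type":"object","properties":{"plan":{"type":"array"},"squeeze":{"type":"number"}},"required":["plan"]}

```bash
ls; mkdir -p pics
cat > h.py <<'E'
import numpy as np, cv2
from cell import arm
def grab(n):
    im,d=arm.get_image(n); c=arm.get_calibration(n)
    return im,d,np.array(c["intrinsics"]),cv2.Rodrigues(np.array(c["rvec"],float))[0],np.array(c["tvec"],float).ravel()
def cloud(d,K,R,t):
    v,u=np.mgrid[:480,:640]
    P=np.stack([(u-K[0,2])/K[0,0]*d,(v-K[1,2])/K[1,1]*d,d],-1)
    W=(P-t)@R; W[d<=0]=np.nan
    return W
def ray(u,v,z,K,R,t):
    r=R.T@np.linalg.solve(K,[u,v,1.]); o=-R.T@t
    return o+r*(z-o[2])/r[2]
def save(n,im): cv2.imwrite('pics/'+n,im[...,::-1])
E
python3 - <<'E'
from h import *
for n in("top","side"):
    im,d,K,R,t=grab(n); save(n+"0.png",im); np.savez(n+"0.npz",im=im,d=d,K=K,R=R,t=t)
    print(n,K[0,0],-R.T@t,R[2])
print(arm.observe())
E
```

```text
pics
top 599.5736163039476 [0.28834016 0.01174937 1.30054208] [ 0.19029272 -0.00437215 -0.98171766]
side 514.8306354156058 [0.08104835 0.82163946 1.03834946] [ 0.3218501  -0.61310834 -0.72146426]
{'clock': 0.1, 'joints': array([ 1.05939745,  0.43516209,  0.02495801,  1.5739844 , -0.01159838,
        1.13404111, -0.07510399]), 'dq': array([ 0.00031482,  0.00020913, -0.0006435 , -0.00308707, -0.00195698,
       -0.00014897,  0.00095477]), 'joint_efforts': array([ 2.64625916e-03, -6.69128680e+01,  9.87601765e-01, -3.15146613e+01,
       -6.05666195e-02,  3.73608246e-02,  5.16599312e-05]), 'position': array([ 0.24826161, -0.57317446,  0.29152616]), 'ee_rot': array([-3.07485299e+00, -6.37306156e-01,  6.54964496e-04]), 'force': array([-0.05972129,  0.00448771, -1.13093532]), 'ft_torque': array([ 0.00540844,  0.0428092 , -0.01945577]), 'width': 1.0011969605727709}
```

View pics/top0.png

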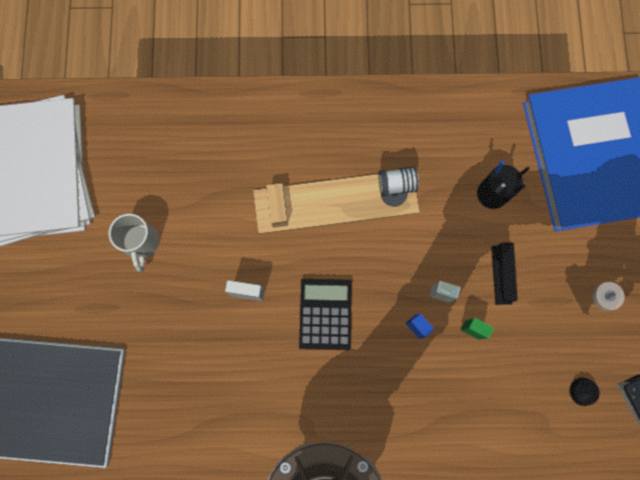

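View pics/side0.png

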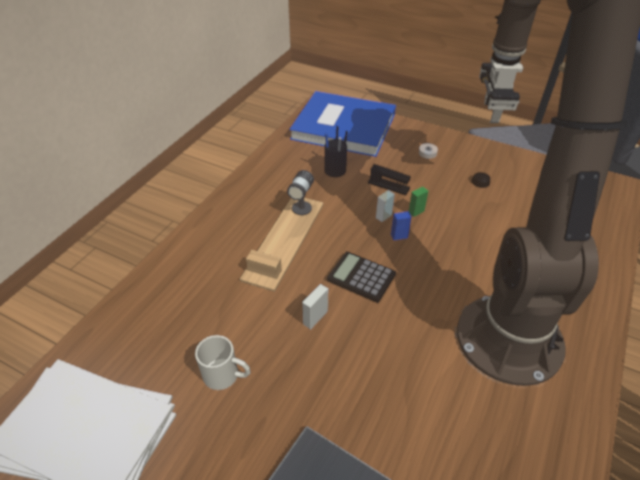

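The top view shows the tile at (245,290), ledge at (278,203) and lamp at (400,182). The things that could be mistaken for the ones I want are:
- **Glass:** clear/whitish (446,290), blue (420,326), green (478,328). I choose (446,290).
- **Tile:** white slab (245,290), papers (40,170), book label (600,128). I choose (245,290).

Run:
```python
from h import *
z=np.load("top0.npz"); im,d,K,R,t=[z[k] for k in("im","d","K","R","t")]
W=cloud(d,K,R,t)
def box(name,u0,u1,v0,v1,zl,zh):
    m=np.zeros((480,640),bool); m[v0:v1,u0:u1]=1
    m&=(W[...,2]>zl)&(W[...,2]<zh)
    p=W[m]
    if len(p)<5: print(name,len(p)); return
    r=cv2.minAreaRect((p[:,:2]*1000).astype(np.float32))
    print(name,len(p),"z",np.round(np.median(p[:,2]),4),"rect mm",np.round(r[0],1),np.round(r[1],1),round(r[2],1),"mean",p.mean(0).round(4))
box("tile",215,275,270,310,.082,.098)
box("ledge",255,300,170,235,.052,.068)
box("glass",425,465,275,310,.07,.09)
box("lamp",370,425,160,205,.115,.14)
box("board",250,425,165,240,.006,.018)
box("stapler",485,525,235,310,.04,.08)
box("calc",295,360,275,355,.015,.03)
for n,z in(("blue",(408,434,312,340)),("green",(460,495,316,342))): box(n,*z,.07,.09)
# crops both cams
a=cv2.resize(im[265:345,400:500],None,fx=4,fy=4,interpolation=cv2.INTER_CUBIC)
b=cv2.resize(im[265:345,200:300],None,fx=4,fy=4,interpolation=cv2.INTER_CUBIC)
s=np.load("side0.npz")["im"]; 
c=cv2.resize(s[180:240,360:435],(400,320),interpolation=cv2.INTER_CUBIC)
e=cv2.resize(s[275:335,280:355],(400,320),interpolation=cv2.INTER_CUBIC)
save("crop1.png",cv2.resize(np.vstack([np.hstack([a,b]),np.hstack([c,e])]),(750,600)))
```

```text
tile 418 z 0.0903 rect mm [438.7 159.7] [70.7 24.5] 80.6 mean [0.4382 0.1593 0.0902]
ledge 616 z 0.0605 rect mm [625.1  93.3] [85.6 34.1] 6.6 mean [0.6241 0.0932 0.0605]
glass 289 z 0.08 rect mm [ 431.7 -259.1] [45.2 25.9] 70.7 mean [ 0.4313 -0.2588  0.0797]
lamp 800 z 0.1268 rect mm [ 654.7 -161.7] [50.3 75.9] 7.1 mean [ 0.6526 -0.1612  0.1263]
board 5510 z 0.0125 rect mm [640.5 -36.8] [388.7 170.8] 89.2 mean [ 0.6345 -0.0282  0.0124]
stapler 945 z 0.0584 rect mm [ 471.4 -393.1] [ 32.5 125.4] 90.0 mean [ 0.4707 -0.3911  0.0577]
calc 3572 z 0.0215 rect mm [390.9  -7.4] [110.1 149.7] 88.6 mean [ 0.3897 -0.0081  0.0215]
blue 293 z 0.0802 rect mm [ 360.4 -202.4] [44.  25.4] 39.1 mean [ 0.3604 -0.2019  0.0801]
green 298 z 0.0799 rect mm [ 353.2 -321.9] [45.5 25.7] 60.9 mean [ 0.353  -0.3209  0.0798]
```

View pics/crop1.png

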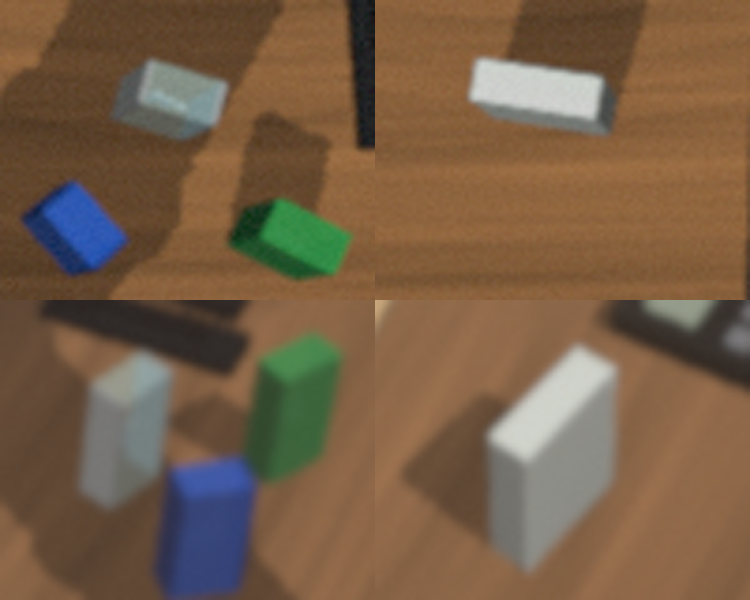

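Crop: the clear, frosted-edged block with pale chart sits left of the green block and is the target; the white slab is the tile. Their sizes and heights match the description. I'll go above the tile, which is gripped across its 24 mm thickness with the jaws at -9.4°.

>>> carry_out:
  plan:
    - [6, 10, 0, 0.1, 9]
    - [12, 20, 0, 0.2, 9]
    - [19, 35, 0, 0.4, 7]
    - [19, 73.3, 0, 1.0, 7]
    - [19, 73.3, 0, 1.0, 7]
    - [19, 73.3, 0, 1.0, 7]
    - [19, 73.3, 0, 1.0, 7]
    - [19, 73.3, 0, 1.0, 7]
    - [19, 73.3, 0, 1.0, 7]
    - [19, 73.3, 0, 1.0, 7]
    - [19, 73.3, 0, 1.0, 7]
    - [19, 73.3, 0, 1.0, 7]
    - [19, 73.3, 0, 1.0, 7]
    - [19, 73.3, -5, 1.0, 7]
    - [19, 73.3, -5, 1.0, 7]
    - [19, 73.3, -5, 1.0, 7]
    - [19, 73.3, -5, 1.0, 7]
    - [19, 73.3, -5, 1.0, 7]
    - [19, 73.3, -5, 1.0, 7]
    - [19, 73.3, -5, 1.0, 7]
  squeeze: 15

```text
clock: 2.1
position: [0.4385, 0.1585, 0.2419]
ee_rot: [-2.396, -2.032, 0.001]
force: [0.5, 0.6, -0.8]
width: 0.764
```

```bash
cat >> h.py <<'E'
def st():
    o=arm.observe(); Rm=cv2.Rodrigues(np.array(o["ee_rot"],float))[0]
    print("t",round(o["clock"],2),"tcp",np.round(o["position"],4),"jaw deg",round(np.degrees(np.arctan2(Rm[1,1],Rm[0,1])),1),"z",Rm[:,2].round(3),"F",np.round(o["force"],2),"w cm",round(o["width"]*9.18,2),"q7",round(o["joints"][6],2))
E
python3 -c "
from h import *
st()"
```

```text
t 2.1 tcp [0.4385 0.1585 0.2419] jaw deg -9.4 z [-0.001 -0.    -1.   ] F [ 0.53  0.61 -0.77] w cm 7.01 q7 -0.86
```

>>> carry_out:
  plan:
    - [0, 0.1, -4, 0, 7]
    - [0, 0.1, -8, 0, 7]
    - [0, 0.1, -11, 0, 7]
    - [0, 0.1, -13.2, 0, 7]
    - [0, 0.1, -13.2, 0, 7]
    - [0, 0.1, -13.2, 0, 7]
    - [0, 0.1, -13.2, 0, 0]
    - [0, 0.1, -13.2, 0, 0]
    - [0, 0.1, -13.2, 0, 0]
    - [0, 0.1, -13.2, 0, 0]
    - [0, 0.1, -13.2, 0, 0]
    - [0, 0.1, -13.2, 0, 0]
    - [0, 0.1, -13.2, 0, 0]
    - [0, 0.1, -13.2, 0, 0]
    - [0, 0.1, -13.2, 0, 0]
    - [0, 0.1, -10, 0, 0]
    - [0, 0.1, -6, 0, 0]
    - [0, 0.1, -2, 0, 0]
    - [0, 0.1, -2, 0, 0]
    - [0, 0.1, -2, 0, 0]
  squeeze: 15

```text
clock: 4.1
position: [0.4387, 0.1594, 0.2223]
ee_rot: [2.396, 2.031, 0.001]
force: [-0.2, 0.3, -1.5]
width: 0.259
```

```bash
python3 -c "
from h import *
st()"
```

```text
t 4.1 tcp [0.4387 0.1594 0.2223] jaw deg -9.4 z [ 0.001 -0.    -1.   ] F [-0.21  0.31 -1.45] w cm 2.38 q7 -0.89
```

>>> carry_out:
  plan:
    - [3, -1, 1, 0.15, 0]
    - [6, -2, 1, 0.3, 0]
    - [9, -3, 1, 0.45, 0]
    - [12, -4, 1, 0.6, 0]
    - [15, -5.5, 1, 0.75, 0]
    - [18.6, -6.6, 1, 0.9, 0]
    - [18.6, -6.6, 1, 1.05, 0]
    - [18.6, -6.6, 1, 1.2, 0]
    - [18.6, -6.6, 1, 1.35, 0]
    - [18.6, -6.6, 1, 1.5, 0]
    - [18.6, -6.6, 1, 1.65, 0]
    - [18.6, -6.6, 1, 1.8, 0]
    - [18.6, -6.6, 1, 1.85, 0]
    - [18.6, -6.6, 1, 1.85, 0]
    - [18.6, -6.6, 1, 1.85, 0]
    - [18.6, -6.6, 1, 1.85, 0]

```text
clock: 5.7
position: [0.6245, 0.0934, 0.2315]
ee_rot: [0.178, -3.136, -0.001]
force: [-1.0, 0.1, -0.6]
width: 0.26
```

Run:
```python
from h import *
st()
im,d,K,R,t=grab("side"); save("side1.png",im)
W=cloud(d,K,R,t)
m=(W[...,2]>.1)&(W[...,2]<.16)&(abs(W[...,0]-.625)<.1)&(abs(W[...,1]-.093)<.08)
p=W[m]; print(len(p),p.min(0),p.mean(0)) if m.any() else print("none")
```

```text
t 5.7 tcp [0.6245 0.0934 0.2315] jaw deg 96.5 z [-0.001  0.001 -1.   ] F [-0.98  0.09 -0.57] w cm 2.39 q7 0.95
263 [0.58698435 0.07639372 0.12270281] [0.61331327 0.09930826 0.1408847 ]
```

View pics/side1.png

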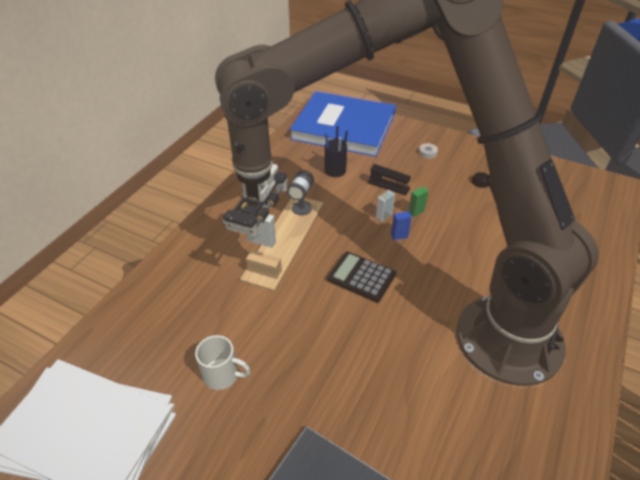

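The picture shows the tile at (265,232), upright and held just above the ledge at (264,262). I'll lower it gently.

>>> carry_out:
  plan:
    - [0.05, 0, -2, 0, 0]
    - [0.05, 0, -4, 0, 0]
    - [0.05, 0, -5, 0, 0]
    - [0.05, 0, -5.6, 0, 0]
    - [0.05, 0, -5.8, 0, 0]
    - [0.05, 0, -5.9, 0, 0]
    - [0.05, 0, -6.0, 0, 0]
    - [0.05, 0, -6.1, 0, 0]
    - [0.05, 0, -6.1, 0, 0]
    - [0.05, 0, -6.1, 0, 0]

```text
clock: 6.75
position: [0.6252, 0.0935, 0.171]
ee_rot: [0.178, -3.136, -0.001]
force: [-0.1, 0.6, -1.5]
width: 0.262
```

```bash
python3 -c "
from h import *
st()"
```

```text
t 6.75 tcp [0.6252 0.0935 0.171 ] jaw deg 96.5 z [-0.     0.001 -1.   ] F [-0.06  0.65 -1.45] w cm 2.4 q7 0.9
```

>>> carry_out:
  plan:
    - [0, 0, -0.1, 0, 0]
    - [0, 0, -0.15, 0, 0]
    - [0, 0, -0.2, 0, 0]
    - [0, 0, -0.2, 0, 0]

```text
clock: 7.15
position: [0.6252, 0.0935, 0.17]
ee_rot: [-0.178, 3.136, 0.001]
force: [-3.9, -1.6, 8.6]
width: 0.26
```

```bash
python3 -c "
from h import *
st()"
```

```text
t 7.15 tcp [0.6252 0.0935 0.17  ] jaw deg 96.5 z [ 0.  0. -1.] F [-3.94 -1.58  8.59] w cm 2.39 q7 0.9
```

Contact felt at z = 0.170, as expected. I'll open the jaws and rise straight up.

>>> carry_out:
  plan:
    - [0, 0, 0, 0, 2.8]
    - [0, 0, 0, 0, 3.5]
    - [0, 0, 0, 0, 5]
    - [0, 0, 0, 0, 5]
    - [0, 0, 0, 0, 5]
    - [0, 0, 0, 0, 5]
    - [0, 0, 2, 0, 5]
    - [0, 0, 5, 0, 5]
    - [0, 0, 9, 0, 6]
    - [0, 0, 13, 0, 7]
    - [-8, -8, 13, 0, 7]
    - [-18, -25, 13, -0.2, 7]
    - [-18, -25, 13, -0.2, 7]
    - [-18, -25, 13, -0.2, 7]
    - [-18, -25, 13, -0.2, 7]
    - [-18, -25, 13, -0.2, 7]
    - [-18, -25, 13, -0.2, 7]

```text
clock: 8.85
position: [0.4417, -0.1624, 0.2992]
ee_rot: [-0.15, -3.135, 0.004]
force: [0.8, -0.2, -0.9]
width: 0.762
```

Run:
```python
from h import *
st()
im,d,K,R,t=grab("side"); save("side2.png",im[120:360,120:520].repeat(2,0).repeat(2,1))
im,d,K,R,t=grab("top"); save("top2.png",im)
W=cloud(d,K,R,t)
def box(name,x,y,r,zl,zh):
    m=(W[...,2]>zl)&(W[...,2]<zh)&(abs(W[...,0]-x)<r)&(abs(W[...,1]-y)<r)
    p=W[m]
    if len(p)<5: print(name,len(p)); return
    r=cv2.minAreaRect((p[:,:2]*1000).astype(np.float32)); print(name,len(p),np.median(p[:,2]).round(4),np.round(r[0],1),np.round(r[1],1),round(r[2],1))
box("tile",.625,.093,.07,.14,.16); box("ledge",.625,.093,.07,.052,.068); box("glass",.4317,-.259,.05,.07,.09)
```

```text
t 8.85 tcp [ 0.4417 -0.1624  0.2992] jaw deg 84.5 z [-0.003 -0.002 -1.   ] F [ 0.82 -0.25 -0.85] w cm 6.99 q7 1.33
tile 423 0.1505 [624.9  93.6] [70.8 24.1] 6.4
ledge 189 0.0602 [623.6  93.1] [82.4 34.1] 7.0
glass 0
```

View pics/side2.png

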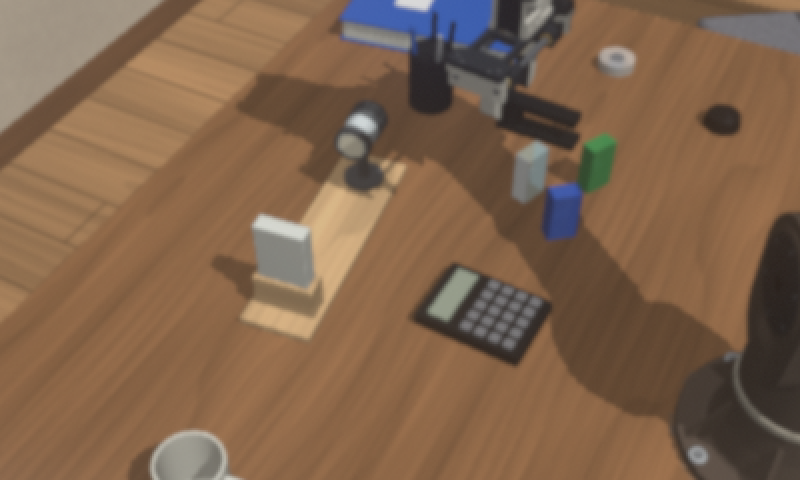

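The tile, at (285,250) in the crop, stands upright and centred on the ledge, within 1 mm and 1° of the ledge measurement. Next I go above the glass and then down on its frosted edges.

>>> carry_out:
  plan:
    - [-0.5, -5, 0, -0.12, 7]
    - [-1, -9.7, 0, -0.24, 7]
    - [-1, -9.7, 0, -0.24, 7]
    - [-1, -9.7, -5, -0.24, 7]
    - [-1, -9.7, -8, -0.24, 7]
    - [-1, -9.7, -8, -0.24, 7]
    - [-1, -9.7, -8, -0.24, 7]
    - [-1, -9.7, -8, -0.24, 7]
  squeeze: 20

```text
clock: 9.75
position: [0.436, -0.2547, 0.2218]
ee_rot: [0.515, 3.096, -0.001]
force: [-0.2, 0.4, -0.6]
width: 0.763
```

Run:
```python
from h import *
st()
im,d,K,R,t=grab("side"); save("side3.png",cv2.resize(im[100:250,300:500],(800,600),interpolation=cv2.INTER_CUBIC))
```

```text
t 9.75 tcp [ 0.436  -0.2547  0.2218] jaw deg 71.1 z [ 0.003 -0.001 -1.   ] F [-0.16  0.42 -0.58] w cm 7.01 q7 1.2
```

View pics/side3.png

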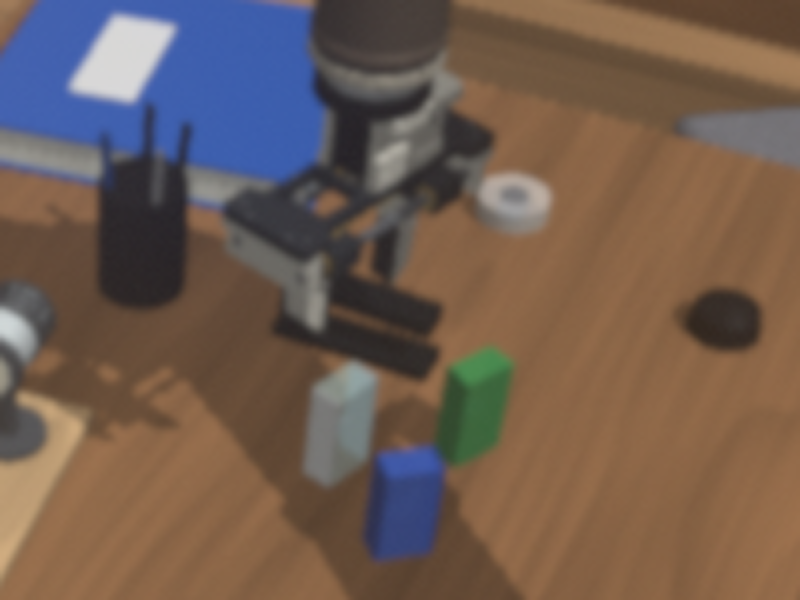

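The gripper hangs above the clear glass at (340,425), fingers open across the frosted edges and clear of the blue and green blocks. The TCP is about 4 mm short in x and y, so I correct that before descending.

>>> carry_out:
  plan:
    - [-0.43, -0.43, 0, 0, 7]
    - [-0.43, -0.43, 0, 0, 7]
    - [-0.43, -0.43, -2, 0, 7]
    - [-0.43, -0.43, -4, 0, 7]
    - [-0.43, -0.43, -4, 0, 7]
    - [-0.43, -0.43, -4, 0, 7]

```text
clock: 10.4
position: [0.4315, -0.2593, 0.1823]
ee_rot: [0.516, 3.096, -0.001]
force: [0.9, 0.5, 0.2]
width: 0.764
```

```bash
python3 -c "
from h import *
st()"
```

```text
t 10.4 tcp [ 0.4315 -0.2593  0.1823] jaw deg 71.1 z [ 0.003 -0.001 -1.   ] F [0.86 0.5  0.18] w cm 7.02 q7 1.16
```

>>> carry_out:
  plan:
    - [0, 0, -2, 0, 7]
    - [0, 0, -4, 0, 7]
    - [0, 0, -6, 0, 7]
    - [0, 0, -7, 0, 7]
    - [0, 0, -7, 0, 7]
    - [0, 0, -7, 0, 7]
    - [0, 0, -7, 0, 6]
    - [0, 0, -7, 0, 5.2]
    - [0, 0, -7, 0, 4.7]
    - [0, 0, -7, 0, 4.2]
    - [0, 0, -7, 0, 3.5]
    - [0, 0, -7, 0, 3]
    - [0, 0, -7, 0, 3]
    - [0, 0, -7, 0, 3]
    - [0, 0, -7, 0, 3]
  squeeze: 20

```text
clock: 11.9
position: [0.4317, -0.2595, 0.1125]
ee_rot: [0.516, 3.096, -0.002]
force: [-1.6, -0.7, 5.8]
width: 0.477
```

```bash
python3 -c "
from h import *
st()"
```

```text
t 11.9 tcp [ 0.4317 -0.2595  0.1125] jaw deg 71.1 z [ 0.003 -0.002 -1.   ] F [-1.65 -0.73  5.84] w cm 4.38 q7 1.05
```

Opening 4.38 cm matches the 44 mm width over the frosted edges. Lift.

>>> carry_out:
  plan:
    - [0, 0, 1, 0, 3]
    - [0, 0, 3, 0, 3]
    - [0, 0, 6, 0, 3]
    - [0, 0, 9, 0, 3]
    - [0, 0, 12, 0, 3]
    - [0, 0, 14, 0, 3]
    - [0, 0, 14, 0, 3]
    - [0, 0, 14, 0, 3]
    - [0, 0, 14, 0, 3]

```text
clock: 12.8
position: [0.4308, -0.2594, 0.2513]
ee_rot: [0.516, 3.098, -0.001]
force: [-1.2, -0.4, -2.3]
width: 0.477
```

```bash
python3 -c "
from h import *
st()"
```

```text
t 12.8 tcp [ 0.4308 -0.2594  0.2513] jaw deg 71.1 z [ 0.001 -0.001 -1.   ] F [-1.24 -0.35 -2.27] w cm 4.38 q7 1.25
```

>>> carry_out:
  plan:
    - [0, 3, 0, -0.12, 3]
    - [0.5, 7, 0, -0.24, 3]
    - [1, 11, 0, -0.36, 3]
    - [2, 15, 0, -0.48, 3]
    - [3, 19, 0, -0.6, 3]
    - [5, 22, 0, -0.72, 3]
    - [8, 24.3, 0, -0.84, 3]
    - [12, 24.3, 0, -0.96, 3]
    - [16, 24.3, 0, -1.08, 3]
    - [19, 24.3, 0, -1.126, 3]
    - [20.7, 24.3, 0, -1.126, 3]
    - [20.7, 24.3, 0, -1.126, 3]
    - [20.7, 24.3, 0, -1.126, 3]
    - [20.7, 24.3, 0, -1.126, 3]
    - [20.7, 24.3, 0, -1.126, 3]

```text
clock: 14.3
position: [0.637, -0.0165, 0.2512]
ee_rot: [2.09, 2.345, -0.003]
force: [-0.6, -0.4, -1.4]
width: 0.48
```

```bash
python3 -c "
from h import *
st()"
```

```text
t 14.3 tcp [ 0.637  -0.0165  0.2512] jaw deg 6.6 z [-0.001 -0.002 -1.   ] F [-0.6  -0.44 -1.35] w cm 4.4 q7 -0.27
```

>>> carry_out:
  plan:
    - [0.1, 0, -2, 0, 3]
    - [0.1, 0, -4, 0, 3]
    - [0.1, 0, -6, 0, 3]
    - [0.1, 0, -7, 0, 3]
    - [0.1, 0, -7.4, 0, 3]
    - [0.1, 0, -7.4, 0, 3]
    - [0.1, 0, -7.4, 0, 3]
    - [0.1, 0, -7.4, 0, 3]
    - [0.1, 0, -7.4, 0, 3]

```text
clock: 15.2
position: [0.6383, -0.0165, 0.1779]
ee_rot: [2.09, 2.344, -0.002]
force: [-0.1, 0.6, -2.1]
width: 0.477
```

Run:
```python
from h import *
st()
im,d,K,R,t=grab("side"); save("side4.png",cv2.resize(im[130:310,200:440],(800,600),interpolation=cv2.INTER_CUBIC))
def px(p): c=R@np.array(p)+t; q=K@c; return ((q[:2]/q[2]-[200,130])*800/240).round(0)
b=np.radians(96.6); bx=np.array([np.cos(b),np.sin(b)]); by=np.array([-bx[1],bx[0]]); M=np.array([.6377,-.016])
for sx in(-1,1):
  for sy in(-1,1): print(sx,sy,[px([*(M+sx*.0125*bx+sy*.022*by),z]) for z in(.065,.145)])
np.savez("side4.npz",im=im,d=d)
W=cloud(d,K,R,t)
m=(W[...,2]>.14)&(W[...,2]<.16)&(abs(W[...,0]-.625)<.05)&(abs(W[...,1]-.093)<.04)
p=W[m]; print("tile top(side)",len(p),np.median(p,0).round(4),cv2.minAreaRect((p[:,:2]*1000).astype(np.float32)))
m=(W[...,2]>.06)&(W[...,2]<.15)&(abs(W[...,0]-M[0])<.05)&(abs(W[...,1]-M[1])<.03)
for lo in(.06,.075,.09,.105): 
  p=W[m&(W[...,2]>lo)&(W[...,2]<lo+.015)]; print(lo,len(p),np.nanmin(p,0).round(4),np.nanmax(p,0).round(4))
```

```text
t 15.2 tcp [ 0.6383 -0.0165  0.1779] jaw deg 6.6 z [ 0.    -0.002 -1.   ] F [-0.14  0.59 -2.09] w cm 4.38 q7 -0.32
-1 -1 [array([246., 314.]), array([240., 241.])]
-1 1 [array([296., 328.]), array([291., 254.])]
1 -1 [array([234., 334.]), array([227., 261.])]
1 1 [array([283., 348.]), array([278., 274.])]
tile top(side) 282 [0.6224 0.0956 0.1505] ((623.8533935546875, 92.11820983886719), (72.18223571777344, 28.879592895507812), 3.3809096813201904)
0.06 42 [ 0.6141 -0.035   0.0659] [ 0.6574 -0.0014  0.075 ]
0.075 67 [ 0.613  -0.0306  0.0751] [ 0.6574 -0.0023  0.0895]
0.09 77 [ 0.6126 -0.0287  0.0901] [ 6.592e-01 -2.000e-04  1.048e-01]
0.105 74 [ 0.6083 -0.0166  0.105 ] [ 0.6663 -0.0012  0.12  ]
```

View pics/side4.png

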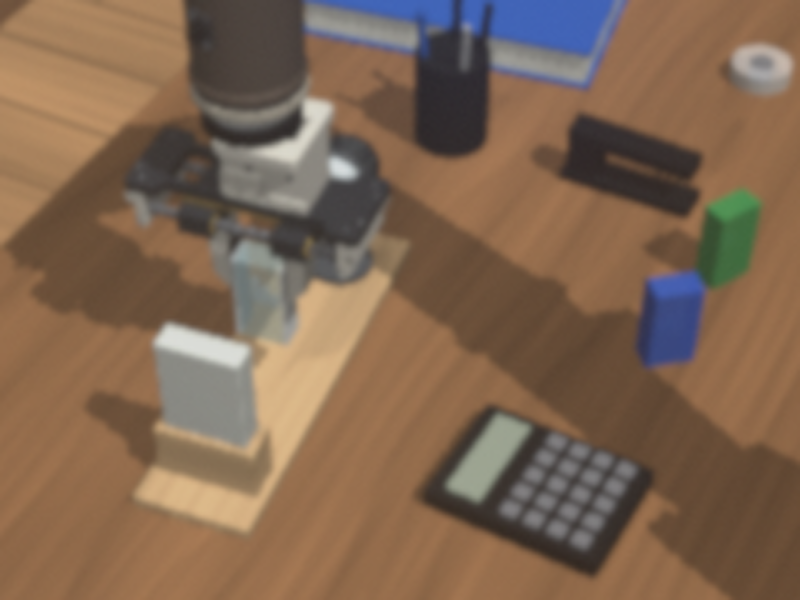

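The glass hangs upright at about (265,290) between lamp and tile. Its lower corner is where I predicted, (234,334), and its measured bottom is 66 mm up. The tile is undisturbed at (205,385). I'm handing in.

```bash
python3 -c "
from h import *
st(); print(arm.sign_off())"
```

```text
t 15.25 tcp [ 0.6382 -0.0165  0.1777] jaw deg 6.6 z [-0.    -0.002 -1.   ] F [ 0.1   1.02 -2.48] w cm 4.41 q7 -0.32
the job is handed in; nothing more can be done
None
```

The job is handed in at 15.3 s of the 67 s allowed. The white tile stands released on the ledge, and the arm is still holding the glass block in the beam. The sign-off reports no verdict.

- **Tile:** after I let go, the top camera showed it upright, within about 1 mm and 1° of the ledge centre. The last side-camera fit agreed on position to about 2 mm. That fit came out 3° off in angle, but it is the coarser view and well inside the 14° tolerance.
- **Glass:** I gripped it across the two frosted edges at 20 N, and the opening of 43.8–44.1 mm matches its 44 mm width. The last side view put its bottom at about 66 mm (65 mm wanted), its centre within about 2 mm of the halfway point, and the jaws square to the beam.
- **Other objects:** the mug, pen cup, calculator and stapler were not approached. I did not re-measure them at the end.

I had no direct reading of contact with the clear glass. That it was not touched rests on the opening width and on the gripper body staying about 32 mm above the glass.

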